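# Seat a brass bar in the V-block vice

## Robot

A 6-joint arm with a two-finger parallel gripper is mounted at the origin on the work surface. World frame = base frame: x ahead of the robot, y to its left, z up, the work surface at z = 0. Lengths are in mm, angles in rad, forces in N, time in s.
With the tool pointing down it reaches from about 350 to 875 mm from the base axis. Payload 4.2 kg.
Tool frame: the origin (TCP) lies on the mounting face of the last link; the fingertips stand 173 mm ahead of it and the grasp point (between the pads) lies grip_point_offset ahead of it (grip_point_offset is the distance from the TCP to the grasp point, in mm); z points along the fingers, y is the line along which they close (so a half turn about z gives the same grasp; the last joint's range is limited). The gripper opens to 85 mm and grips with 20 to 120 N. Pads are 22 mm wide; open, the fingers measure 114 mm over their backs; the gripper's body (76 mm by 85 mm) begins 54 mm behind the grasp point. The pads swing forward as they close: fully open they stand 13 mm farther back than shut.
Start: joints at [1.404, 0.385, 0.008, 0, -1.194, -0.259], TCP at [258.123, 569.186, 404.712] pointing down, gripper open.
Joint ranges: [-3.14, 3.14], [-1.21, 2.06], [-1.07, 1.41], [-3.16, 2.05], [-2.99, -0.16], [-3.1, 3.1]. Speed limits (rad/s): [2.79, 2.79, 3.14, 3.14, 3.14, 3.14].

## Interface

Orientations are given as a unit quaternion [x, y, z, w].
In Python, from bench import read_state, get_image, job_done, recognise, place_of, grip_point_offset gives the robot as it stands. The module is installed in compiled form; this text tells all that it offers.
- The arm moves only by the tool carry_out, never from a script. Its arguments are lists of equal length, an entry for each row: "slide": the shift along the tool's x, y, z in m, a list of three; "roll": the turn about the tool's z in degrees; "claw": the finger opening in m, from 0 to 0.0854. A call has 1 to 8 rows; each row is the pose to reach, as a shift and turn from the pose commanded when the call began, along the tool's axes at that moment; what a row does not reach only later rows make up. A row lasts 1/8 s, in which the tool goes at most 62.5 mm and 10.7 degrees, less where a joint would pass 70% of its speed; a pose out of reach is approached as far as the arm can. A call with a gripper value outside its range is refused whole. The fingers move at their own pace and stop on an object; the grip force is fixed at half the most. Time passes only in rows, so rows that repeat a pose let the fingers close. It gives the time, the measured TCP pose, the force, the opening and the grip force at its end, in the units of the state.
- read_state(): the state, without advancing time (a new reading comes with each control period).
- get_image(name): name is "side" or "top"; returns a dict with "img" (384x512x3 uint8, red, green, blue), "z_map" (384x512 float32, mm along the optical axis (not along the pixel's ray), 0 where there is no reading), "mtx" (3x3 intrinsics, pixels), "world_from_camera" (4x4, takes a point from camera to world coordinates). Camera axes: x right, y up, looking along -z (the intrinsics and any distortion apply to the point x, -y, -z); pixel columns grow to the right and rows downward; lengths in mm; the calibration is good to about 2 mm. A picture is of the moment at which its call begins.
- job_done(): hands the job in; it is judged then, once.
Trained networks look in a picture, given as the dict that the camera call returned (one of the last four; its "shot" number tells which), for a name from the list of things; names that differ only in an ending like _2 or _b are one class to them, and where a whole thing is asked for, a point or a joint stands for the part that bears it (a point fixed in the world has none). Each returns a list of dicts, best first, with "conf" (0 to 1); they miss things now and then, are a little off and sometimes report something else, mostly with a low value. They report only what shows in the picture. A call takes as long as a camera call. They do not tell look-alikes from the thing itself.
- recognise(picture, thing): "at" ([column, row] in pixels, amid what is visible of it).
- place_of(picture, thing): "at" ([column, row] in pixels: a listed point, or the origin of a listed thing).
The state is a dict: "clock": time; "joints": joint angles; "joint_vel": joint speeds; "joint_efforts": joint torques, N m; "position": TCP position; "ee_rot": TCP orientation; "contact_force": force on the tool from outside, world axes, zero at the start; "wrist_torque": the same for the moment, N m; "gripper_width": finger opening in mm; "grasp_force": force on a finger pad.
Only numpy, scipy, OpenCV 4.12 (cv2) and the standard library are available. Lean on these libraries where they do the work, as an engineer would, in place of code of your own. Each camera call takes 0.05 s, during which the arm holds its last target. There are 200 camera calls.

## Task

On the bench by the boiler, take the short, thick brass bar, stand it upright on the bed of the small vice between the sliding jaw and the V-block, and let go of it. Then push the sliding jaw up by its handle so that the bar slides fully home against both faces of the V, and keep a steady, gentle push of about 15 N on the handle for a moment; the soft brass is marred if you push harder than about 20 N. Leave the bar standing there with the jaw up against it, and do not disturb the other things on the bench.

Things in the scene. Friction and masses are not known exactly. Their poses are not given: they have to be found in the camera images.
- bar: The work piece: solid brass round bar, 34 mm diameter, 70 mm tall, about 0.3 to 0.6 kg, standing upright on the bench to the left or right of the vice. Origin at the centre of its underside, z up along the bar. Home (vseat) is where it touches both faces of the V: its centre 24 mm short of the V's inner corner.
- vice: Bolted vice: bed 250 x 110 x 12 mm, origin at its underside's centre, x along the bed from jaw to V-block (roughly away from the robot). V-block: two upright cheeks (v_left, v_right) 42 mm tall, 50 mm faces, right-angled V open to the jaw, mouth 70 mm wide; its inner corner is clamped anywhere from x = 92 to 108 mm, y = 0, not measured. Oiled, low friction. Stand the bar near x = 26 mm.
- jaw (a joint): Travel of the sliding jaw along the vice's x axis toward the V, in m: 0 fully back, 0.098 at its end stop, 0.076 to 0.092 when it touches the seated bar, as the V-block is set. Slides with about 3 N of friction and stays put. The flat jaw face, 60 mm wide, 42 mm tall above the bed, lies at x = -25 mm + travel in the vice's frame; a low sled joins it to the handle.
- handle (a point): Middle of the top edge of the jaw's handle, 74 mm above the bench, 63 mm behind the jaw face. The handle is an upright plate 12 mm thick (along the slide), 40 mm wide, 62 mm tall above the bed. Its back, 6 mm behind this point, can be pushed with closed fingers (22 mm wide); or pinch it from above. Between handle and jaw face: a 45 mm gap over the sled, 15 mm above the bed.
- slim_bar: Bystander: slim brass bar, 22 mm diameter, 95 mm tall, standing on the other side of the vice than the work piece. Origin at the centre of its underside.
- collar: Bystander: brass collar, 52 mm outside, 18 mm high, flat on the bench. Origin at the centre of its underside.
- jar: Bystander: glass jar with a yellow lid, 64 mm diameter, 95 mm tall. Origin at the centre of its underside.
- wrench: Bystander: steel wrench, 180 mm long, lying flat. Origin at its middle, its x axis along it.
- tin: Bystander: plain steel tin, 72 mm diameter, 75 mm tall. Origin at the centre of its underside.
- elbow: Bystander: copper pipe elbow, legs 54 mm long, 32 mm high, lying flat. Origin under its corner.
- brush: Bystander: hand brush, 190 mm long, lying flat. Origin at its middle, its x axis along it.
Mind the look-alikes: they are no part of the job. What is shaped like the bar but green or red is not meant.

How it is judged (in metres and radians):
On the way, in this order (a step that is already met when the one before it is completed fails the run):
1. the bar stands upright on the vice's bed between the jaw and the V, let go (angle between bar's own z axis and vertical below 0.06 rad and z of bar in the frame of vice between 0.009 and 0.0145 m and x of bar in the frame of vice between -0.01 and 0.09 m and y of bar in the frame of vice between -0.03 and 0.03 m and contact force between the fingers and bar below 0.1 N), for 0.2 s.
2. the jaw presses the bar against both faces of the V at once, with at least 1.5 N on each face and 5 N from the jaw, for 0.3 s (contact force between bar and v_left above 1.5 N and contact force between bar and v_right above 1.5 N and contact force between bar and jaw above 5 N), for 0.3 s.
At the end, for the whole second after the job is handed in: The bar stands upright (within 0.06 rad) on the bed, at rest, its centre within 2 mm of the seat where it touches both faces of the V, and the jaw has been left within 3 mm of it (angle between bar's own z axis and vertical below 0.06 rad and z of bar in the frame of vice between 0.009 and 0.0145 m and horizontal distance between bar and vseat below 0.002 m and horizontal distance between bar and jaw_face below 0.026 m and linear speed of bar below 0.01 m/s).
It fails at once if the bar is marred: more than 16 N on either face of the V (about 20 N from the jaw) (contact force between bar and v_left above 16 N or contact force between bar and v_right above 16 N).
It fails at once if the bar is knocked over (angle between bar's own z axis and vertical above 0.6 rad).
It fails at once if another thing on the bench is shifted by more than 20 mm (distance of any of slim_bar, collar, jar, wrench, tin, elbow, brush from where it was at the start of the episode above 0.02 m).
It also fails if it takes over 64 s, if anything falls off the work surface, if the arm or the gripper's body presses on something with over 40 N, if the wrist force passes 120 N, or if a joint passes its speed limit or range.

## Working session

There is one attempt and no reset: what is moved stays moved. The work goes in short steps, Python scripts to look and compute and a tool call to move; the robot and the scene stay as the last step left them, time stands still between calls to the robot, and variables do not carry over. Pictures are saved under pics/ and viewed, at most 10 in all, crops included, and the job is handed in when it is done.

Besides the shell and the picture viewer there is one more tool, called by a JSON object that holds its "name" and its "arguments". carry_out: Moves the arm, as the interface text tells. Its arguments: {"type":"object","properties":{"slide":{"type":"array"},"roll":{"type":"array"},"claw":{"type":"array"}},"required":["slide","roll","claw"]}

```bash
mkdir -p pics
cat > h.py <<'E'
import numpy as np, cv2
from bench import *
from scipy.spatial.transform import Rotation as R
def world(p,uv,z=None):
    K=p["mtx"];T=p["world_from_camera"];u,v=uv
    d=np.array([(u-K[0,2])/K[0,0],-(v-K[1,2])/K[1,1],-1.])
    if z is None:
        s=p["z_map"][int(round(v)),int(round(u))]
        return T[:3,:3]@(d*s)+T[:3,3]
    r=T[:3,:3]@d; return T[:3,3]+r*(z-T[2,3])/r[2]
def cloud(p):
    K=p["mtx"];T=p["world_from_camera"];v,u=np.mgrid[:384,:512]
    s=p["z_map"];c=np.stack([(u-K[0,2])/K[0,0]*s,-(v-K[1,2])/K[1,1]*s,-s],-1)
    return c@T[:3,:3].T+T[:3,3]
def save(p,n,box=None,f=1):
    im=p["img"][...,::-1]
    if box: a,b,c,d=box; im=im[b:d,a:c]
    cv2.imwrite("pics/"+n,cv2.resize(im,None,fx=f,fy=f,interpolation=cv2.INTER_CUBIC))
E
python3 - <<'E'
from h import *
np.set_printoptions(precision=1,suppress=True)
s=read_state();print(s,grip_point_offset)
a,b=get_image("top"),get_image("side")
cv2.imwrite("pics/a.png",cv2.resize(np.hstack([a["img"],b["img"]])[...,::-1],(800,300)))
save(a,"top.png",None,1.5);save(b,"side.png",None,1.5)
for n,p in(("top",a),("side",b)):
    print(n,p["world_from_camera"][:3,3],p["mtx"])
    for t,z in(("bar",0),("vice",0),("handle",74),("jaw",None),("slim_bar",0),("collar",0),("jar",0),("tin",0),("wrench",0),("elbow",0),("brush",0)):
        try:
            for o in place_of(p,t)[:3]: print(t,o["conf"],o["at"],world(p,o["at"],z))
        except Exception as e: print(t,e)
E
```

```text
{'clock': 0.0, 'joints': array([ 1.4,  0.4,  0. , -0. , -1.2, -0.3]), 'joint_vel': array([-0.,  0., -0.,  0.,  0., -0.]), 'joint_efforts': array([ -0. , -39.2,  18.8,   4.2,  -0. ,  -0. ]), 'position': array([258.1, 569. , 403.6]), 'ee_rot': array([ 1. , -0.2, -0. ,  0. ]), 'contact_force': array([ 0.8, -0.2, -0.2]), 'wrist_torque': array([ 0., -0., -0.]), 'grasp_force': 0.0, 'gripper_width': 85.34211924735432} 154.70000000000002
top [ 327.9  -27.2 1553.8] [[429.1   0.  266.7]
 [  0.  429.1 188.6]
 [  0.    0.    1. ]]
bar 0.6 [192.7, 216.8] [408.9 252.8   0. ]
bar 0.58 [183.7, 178.9] [548.3 284.9   0. ]
bar 0.49 [213.2, 200.7] [465.4 177.8   0. ]
vice 0.76 [280.0, 172.0] [564.3 -68.1   0. ]
handle 0.56 [274.4, 191.4] [485.6 -44.8  74. ]
jaw it knows: bar, brush, collar, elbow, handle, jar, slim_bar, tin, vice, wrench
slim_bar 0.74 [404.8, 224.4] [ 361.6 -511.6    0. ]
slim_bar 0.41 [354.9, 191.4] [ 485.7 -338.2    0. ]
collar 0.66 [212.4, 232.1] [351.9 182.    0. ]
jar 0.63 [171.8, 134.7] [714.8 328.4   0. ]
jar 0.25 [213.4, 234.3] [343.9 178.4   0. ]
tin 0.73 [348.2, 132.4] [ 705.3
[... 332 characters left out ...]
65.    0. ]
bar 0.52 [234.5, 172.5] [450.5 165.7   0. ]
bar 0.49 [238.3, 155.8] [465.5 268.7   0. ]
vice 0.61 [272.4, 213.9] [560.3 -53.3   0. ]
handle 0.87 [246.0, 197.3] [482.7 -61.6  74. ]
jaw it knows: bar, brush, collar, elbow, handle, jar, slim_bar, tin, vice, wrench
slim_bar 0.86 [253.9, 290.6] [ 490.9 -329.4    0. ]
collar 0.64 [200.7, 172.8] [336.  170.7   0. ]
jar 0.8 [304.0, 143.5] [714.9 339.2   0. ]
tin 0.64 [193.6, 371.5] [ 359. -522.    0.]
tin 0.57 [343.5, 281.3] [ 713.7 -314.4    0. ]
wrench 0.96 [174.2, 283.0] [ 296.1 -294.8    0. ]
elbow 0.64 [270.9, 131.4] [598.  437.8   0. ]
elbow 0.38 [341.4, 280.1] [ 709.3 -310.4    0. ]
brush 0.67 [192.0, 371.9] [ 355.9 -522.6    0. ]
```

View pics/top.png

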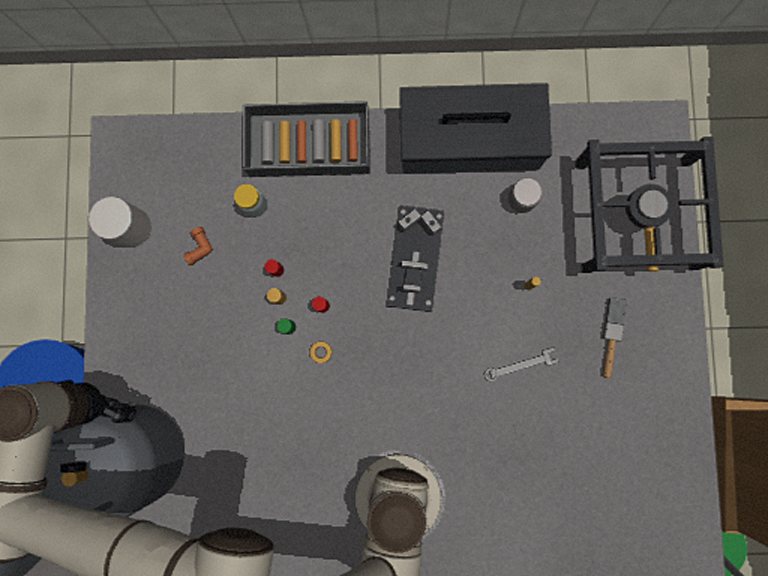

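View pics/side.png

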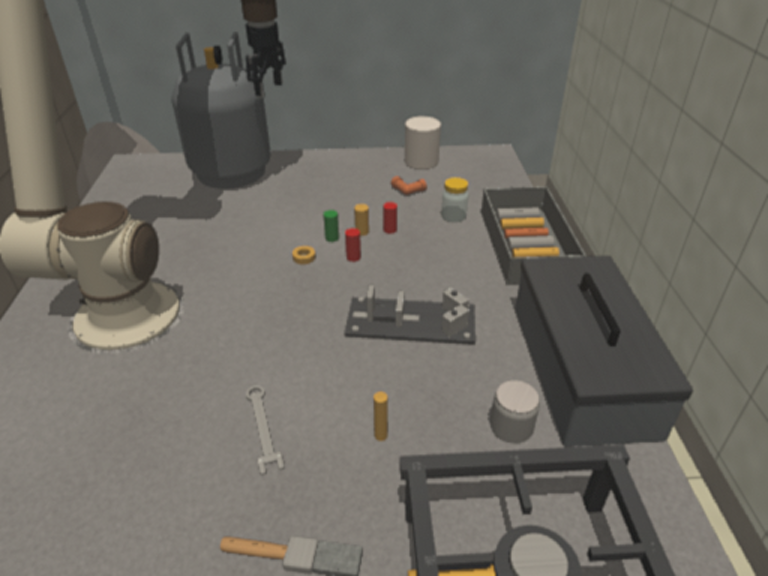

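The pictures show, at these pixels in the enlarged top view:
- Brass bar at (275,296).
- Look-alikes: red at (273,268) and (319,304), green at (285,326).
- Slim brass bar at (534,283).
- Vice at (415,258), with its V at the top.

The brass one at (275,296) fits, because it is short, thick and brass-coloured. I'll confirm it in a crop and measure.

Run:
```python
from h import *
np.set_printoptions(precision=1,suppress=True)
ps=[get_image("top"),get_image("side")]
save(ps[0],"c.png",(160,160,310,235),5)
for p in ps:
    c=cloud(p); hsv=cv2.cvtColor(p["img"],cv2.COLOR_RGB2HSV)
    print("floor z",np.median(c[200:260,230:260,2]))
    m=(c[...,2]>60)&(c[...,2]<85)&(c[...,0]>350)&(c[...,0]<620)&(c[...,1]>120)&(c[...,1]<330)
    n,l,st,_=cv2.connectedComponentsWithStats(m.astype(np.uint8))
    for i in range(1,n):
        k=l==i
        if k.sum()>8:
            q=c[k];print("blob",k.sum(),np.median(q,0),(q.min(0)+q.max(0))/2,np.ptp(q,axis=0),np.median(hsv[k],0),np.argwhere(k).mean(0)[::-1])
    R0=(c[...,0]>400)&(c[...,0]<720)&(abs(c[...,1]+60)<120)
    k=R0&(c[...,2]>7)&(c[...,2]<80)
    n,l,st,_=cv2.connectedComponentsWithStats(k.astype(np.uint8));i=1+st[1:,4].argmax();k=l==i
    r=cv2.minAreaRect(c[k][:,:2].astype(np.float32));print("vice",r,k.sum())
    k2=k&(c[...,2]<16);print(" bed z",np.median(c[k2][:,2]))
    for lo,hi in((48,60),(64,82)):
        k3=k&(c[...,2]>lo)&(c[...,2]<hi);n,l,st,_=cv2.connectedComponentsWithStats(k3.astype(np.uint8))
        for j in range(1,n):
            if st[j,4]>5:q=c[l==j];print(" part",lo,st[j,4],q.mean(0),cv2.minAreaRect(q[:,:2].astype(np.float32)))
```

```text
floor z -0.4564538348189444
blob 77 [545.1 281.   69.3] [544.5 282.5  68.8] [32.4 31.7 16.5] [  0. 206. 156.] [180.6 177.2]
blob 76 [478.4 276.4  69.4] [476.6 276.4  70.2] [32.  32.1 14.9] [ 19.  153.  180.5] [182.3 196.3]
blob 73 [454.8 172.7  69.5] [455.1 171.8  69.3] [28.9 31.9 16.3] [  0. 203. 159.] [212.3 202.1]
blob 78 [405.4 253.4  68.5] [406.7 254.7  70.1] [31.9 31.8 17.7] [ 66.  157.5 114. ] [188.9 216.6]
vice ((564.8593139648438, -56.00102996826172), (113.26581573486328, 250.281494140625), 81.82453155517578) 1881
 bed z 11.407462135945252
 part 48 84 [652.1 -42.5  54. ] ((652.2933349609375, -42.38283157348633), (22.82630157470703, 49.289512634277344), 35.44871520996094)
 part 48 81 [643.9 -93.4  53.5] ((644.8017578125, -93.24816131591797), (49.24235153198242, 22.435752868652344), 35.08183288574219)
 part 48 55 [542.4 -52.1  53.4] ((542.6173095703125, -52.18754959106445), (57.647911071777344, 12.006299018859863), 82.75574493408203)
 part 64 36 [486.2 -43.1  73.2] ((486.5552062988281, -43.37877655029297), (35.92192077636719, 11.915148735046387), 82.54767608642578)
floor z 2.6
[... 374 characters left out ...]
 172. 159.] [234.6 155.5]
vice ((563.3890991210938, -57.420814514160156), (115.4380111694336, 250.27049255371094), 81.46074676513672) 2391
 bed z 13.17539009202818
 part 48 219 [646.6 -74.8  54.3] ((647.3718872070312, -71.3421630859375), (100.2551498413086, 49.56997299194336), 82.31376647949219)
 part 48 67 [540.9 -59.   54.8] ((541.3495483398438, -55.564605712890625), (61.859500885009766, 11.763908386230469), 81.2642593383789)
 part 48 16 [482.1 -63.4  54.7] ((482.0005798339844, -62.39358139038086), (6.691114902496338, 13.263018608093262), 70.72911834716797)
 part 64 50 [484.7 -51.5  73.5] ((484.64788818359375, -48.88897705078125), (38.665855407714844, 11.746343612670898), 80.8880844116211)
```

View pics/c.png

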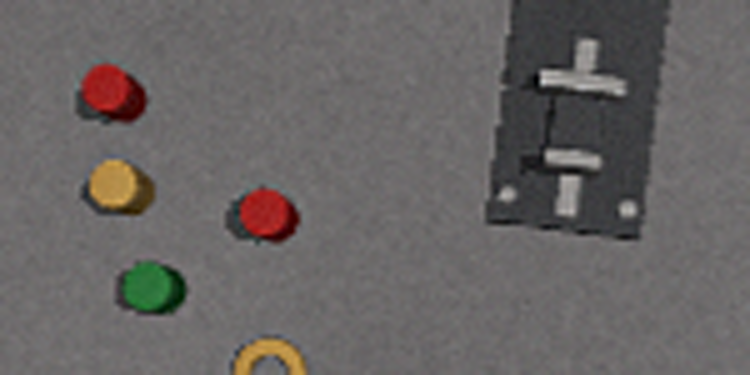

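The crop shows the brass bar at (115,186), with the red and green look-alikes clearly apart from it. The bar is at about (477,275) in the world. The vice is at about (564,-57) with yaw about -8.3°.

```bash
cat >> h.py <<'E'
def go(x,y,z,yaw_deg=None,from_pos=None):
    """tool-frame slide (m) to put grasp point at x,y,z; tool y along vice y"""
    s=read_state();M=R.from_quat(s["ee_rot"]).as_matrix()
    t=np.array([x,y,z+154.7]);d=M.T@(t-s["position"])/1000
    print("slide",np.round(d,4),"pos",np.round(s["position"],1),"J",np.round(s["joints"],2),"F",np.round(s["contact_force"],1),"w",round(s["gripper_width"],1))
    print("tool x",np.round(M[:,0],3),"y",np.round(M[:,1],3),"z",np.round(M[:,2],3))
    if yaw_deg is not None:
        a=np.radians(yaw_deg);v=M.T@np.array([-np.sin(a),np.cos(a),0]);r=np.degrees(np.arctan2(-v[0],v[1]))
        print("roll",round((r+90)%180-90,2))
E
python3 -c "
from h import *
go(477,275,130,-8.3)"
```

```text
slide [0.3208 0.1775 0.12  ] pos [258.1 569.2 404.7] J [ 1.4   0.38  0.01 -0.   -1.19 -0.26] F [-0.1  0.2 -0.4] w 85.5
tool x [ 0.911 -0.413 -0.   ] y [-0.413 -0.911 -0.   ] z [-0.  0. -1.]
roll -16.1
```

{"name": "carry_out", "arguments": {"slide": [[0.04, 0.022, 0.015], [0.09, 0.05, 0.034], [0.14, 0.078, 0.052], [0.19, 0.105, 0.071], [0.24, 0.133, 0.09], [0.29, 0.16, 0.108], [0.321, 0.1775, 0.12], [0.321, 0.1775, 0.12]], "roll": [-2, -5, -8, -11, -13, -15, -16.1, -16.1], "claw": [0.0854, 0.0854, 0.0854, 0.0854, 0.0854, 0.0854, 0.0854, 0.0854]}}

```text
clock: 2.2
position: [478.0, 272.9, 283.6]
ee_rot: [0.997, -0.074, -0.001, 0.001]
contact_force: [-0.6, 0.8, 0.5]
gripper_width: 85.0
grasp_force: 0.0
```

Run:
```python
from h import *
go(477,275,45,-8.3)
p,q=get_image("top"),get_image("side")
cv2.imwrite("pics/d.png",np.vstack([cv2.resize(p["img"][160:230,150:250],(500,300)),cv2.resize(q["img"][110:180,200:300],(500,300))])[...,::-1])
```

```text
slide [-0.0012 -0.0021  0.0839] pos [478.  272.9 283.6] J [ 0.81  0.38 -0.34 -0.   -0.86  0.61] F [-0.6  0.8  0.5] w 85.0
tool x [ 0.989 -0.148 -0.002] y [-0.148 -0.989  0.002] z [-0.002 -0.002 -1.   ]
roll -0.23
```

View pics/d.png

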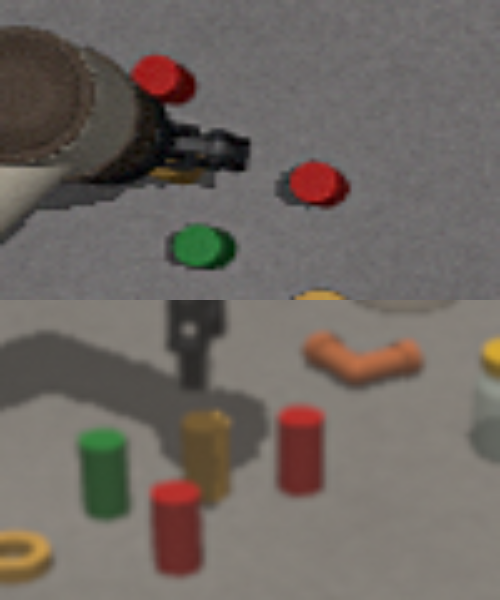

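The side crop shows the near finger in line with the brass bar at (205,450). Its small offset matches the tool's yaw. Going down to grip.

{"name": "carry_out", "arguments": {"slide": [[-0.001, -0.001, 0.03], [-0.001, -0.002, 0.06], [-0.001, -0.002, 0.08], [-0.001, -0.002, 0.084], [-0.001, -0.002, 0.084]], "roll": [0, 0, 0, 0, 0], "claw": [0.0854, 0.0854, 0.0854, 0.0854, 0.0854]}}

```text
clock: 2.92
position: [476.4, 278.1, 201.4]
ee_rot: [0.997, -0.072, 0.0, -0.0]
contact_force: [0.8, 0.1, 0.3]
gripper_width: 85.6
grasp_force: 0.0
```

{"name": "carry_out", "arguments": {"slide": [[0, 0, 0], [0, 0, 0], [0, 0, 0], [0, 0, 0], [0, 0, 0], [0, 0, 0], [0, 0, 0], [0, 0, 0]], "roll": [0, 0, 0, 0, 0, 0, 0, 0], "claw": [0.05, 0.03, 0.02, 0.02, 0.02, 0.02, 0.02, 0.02]}}

```text
clock: 3.92
position: [476.5, 276.9, 201.4]
ee_rot: [0.997, -0.072, 0.0, 0.0]
contact_force: [-1.2, -3.2, 5.9]
gripper_width: 32.9
grasp_force: 59.2
```

{"name": "carry_out", "arguments": {"slide": [[0, 0, -0.02], [0, 0, -0.05], [0, 0, -0.08], [0, 0, -0.1], [0, 0, -0.1]], "roll": [0, 0, 0, 0, 0], "claw": [0.02, 0.02, 0.02, 0.02, 0.02]}}

```text
clock: 4.55
position: [476.4, 277.1, 301.2]
ee_rot: [0.997, -0.073, 0.001, -0.001]
contact_force: [0.1, 0.2, -3.8]
gripper_width: 32.8
grasp_force: 60.1
```

Run:
```python
from h import *
go(590,-60,147,-8.3)
```

```text
slide [ 0.1612  0.3171 -0.0011] pos [476.4 277.1 301.2] J [ 0.82  0.36 -0.32 -0.   -0.89  0.61] F [ 0.1  0.2 -3.8] w 32.8
tool x [ 0.989 -0.145  0.001] y [-0.145 -0.989 -0.002] z [ 0.001  0.002 -1.   ]
roll -0.02
```

{"name": "carry_out", "arguments": {"slide": [[0.02, 0.04, 0], [0.045, 0.09, 0], [0.07, 0.14, 0], [0.095, 0.19, 0], [0.12, 0.24, 0], [0.145, 0.285, 0], [0.161, 0.317, 0], [0.161, 0.317, 0]], "roll": [0, 0, 0, 0, 0, 0, 0, 0], "claw": [0.02, 0.02, 0.02, 0.02, 0.02, 0.02, 0.02, 0.02]}}

```text
clock: 5.55
position: [589.8, -62.2, 297.9]
ee_rot: [0.997, -0.075, -0.002, 0.0]
contact_force: [0.3, 1.2, -4.4]
gripper_width: 32.4
grasp_force: 60.6
```

Run:
```python
from h import *
go(590,-60,60,-8.3)
p,q=get_image("top"),get_image("side")
cv2.imwrite("pics/e.png",np.vstack([cv2.resize(p["img"][120:220,230:330],(400,300)),cv2.resize(q["img"][130:240,210:330],(400,300))])[...,::-1])
```

```text
slide [ 0.0002 -0.0023  0.0832] pos [589.8 -62.2 297.9] J [ 0.17  0.43 -0.21 -0.   -0.93  1.25] F [ 0.3  1.2 -4.4] w 32.4
tool x [ 0.989 -0.149 -0.004] y [-0.149 -0.989  0.001] z [-0.004 -0.    -1.   ]
roll -0.26
```

View pics/e.png

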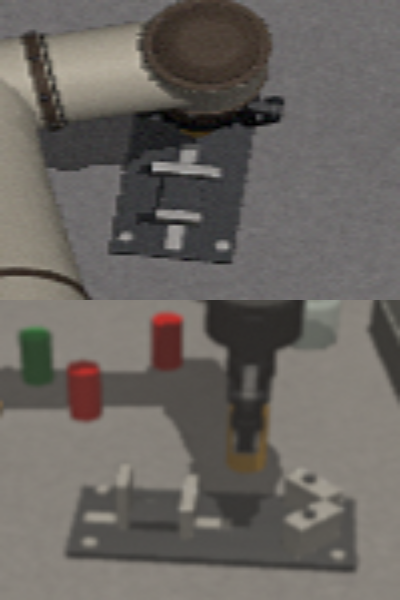

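The side crop shows the bar's lower end at (245,470), between the jaw (190,505) and the V (290,510). Lowering.

{"name": "carry_out", "arguments": {"slide": [[0, -0.001, 0.025], [0, -0.002, 0.05], [0, -0.002, 0.068], [0, -0.002, 0.076], [0, -0.002, 0.078], [0, -0.002, 0.078], [0, -0.002, 0.078]], "roll": [0, 0, 0, 0, 0, 0, 0], "claw": [0.02, 0.02, 0.02, 0.02, 0.02, 0.02, 0.02]}}

```text
clock: 6.52
position: [590.5, -57.8, 223.5]
ee_rot: [0.997, -0.072, 0.001, -0.0]
contact_force: [0.1, 0.1, -4.4]
gripper_width: 33.2
grasp_force: 60.6
```

{"name": "carry_out", "arguments": {"slide": [[0, 0.002, 0.004], [0, 0.002, 0.007], [0, 0.002, 0.008], [0, 0.002, 0.009], [0, 0.002, 0.009]], "roll": [0, 0, 0, 0, 0], "claw": [0.02, 0.02, 0.02, 0.02, 0.02]}}

```text
clock: 7.15
position: [590.1, -59.8, 213.7]
ee_rot: [0.997, -0.072, 0.0, 0.0]
contact_force: [0.2, 0.7, -3.6]
gripper_width: 32.8
grasp_force: 60.6
```

{"name": "carry_out", "arguments": {"slide": [[0, 0, 0.0005], [0, 0, 0.001], [0, 0, 0.001]], "roll": [0, 0, 0], "claw": [0.02, 0.02, 0.02]}}

```text
clock: 7.52
position: [590.1, -59.8, 213.4]
ee_rot: [0.997, -0.072, 0.0, 0.0]
contact_force: [-1.1, 0.2, 1.8]
gripper_width: 33.0
grasp_force: 60.8
```

The bar is resting on the bed, since the force went from -4.4 to +1.8 N. Opening the fingers and rising.

{"name": "carry_out", "arguments": {"slide": [[0, 0, 0], [0, 0, 0], [0, 0, 0], [0, 0, 0], [0, 0, 0], [0, 0, 0], [0, 0, 0]], "roll": [0, 0, 0, 0, 0, 0, 0], "claw": [0.04, 0.05, 0.06, 0.07, 0.07, 0.07, 0.07]}}

```text
clock: 8.4
position: [590.0, -59.8, 212.7]
ee_rot: [0.997, -0.072, -0.0, 0.0]
contact_force: [-0.4, 0.3, 1.0]
gripper_width: 69.9
grasp_force: 0.0
```

{"name": "carry_out", "arguments": {"slide": [[0, 0, -0.01], [0, 0, -0.04], [0, 0, -0.08], [0, 0, -0.11], [0, 0, -0.11]], "roll": [0, 0, 0, 0, 0], "claw": [0.07, 0.07, 0.07, 0.07, 0.07]}}

```text
clock: 9.02
position: [590.6, -59.8, 326.6]
ee_rot: [0.997, -0.072, 0.004, -0.001]
contact_force: [-1.4, -0.3, -0.4]
gripper_width: 70.1
grasp_force: 0.0
```

Run:
```python
from h import *
np.set_printoptions(precision=1,suppress=True)
go(451.5,-40,150,-8.3)
p,q=get_image("top"),get_image("side")
for n,p in (("t",p),("s",q)):
    for t,z in(("bar",12),("handle",74)):
        for o in place_of(p,t)[:4]: print(n,t,o["conf"],o["at"],world(p,o["at"],z))
save(q,"f.png",(200,120,340,250),4)
```

```text
slide [-0.1  0.   0. ] pos [590.6 -59.8 326.6] J [ 0.2  0.4 -0.2  0.  -1.   1.2] F [-1.4 -0.3 -0.4] w 70.1
tool x [ 1.  -0.1  0. ] y [-0.1 -1.  -0. ] z [ 0.  0. -1.]
roll 0.03
t bar 0.52 [183.4, 183.4] [530.2 283.6  12. ]
t bar 0.46 [193.6, 216.3] [409.9 247.4  12. ]
t bar 0.44 [277.5, 164.0] [592.2 -59.6  12. ]
t handle 0.7 [276.6, 190.3] [489.3 -52.5  74. ]
s bar 0.64 [221.9, 161.3] [407.8 218.6  12. ]
s bar 0.53 [283.6, 211.0] [593.  -55.9  12. ]
s bar 0.51 [274.7, 214.2] [565.4 -68.6  12. ]
s bar 0.48 [259.5, 154.3] [541.2 255.6  12. ]
s handle 0.56 [248.0, 194.7] [488.9 -50.2  74. ]
```

View pics/f.png

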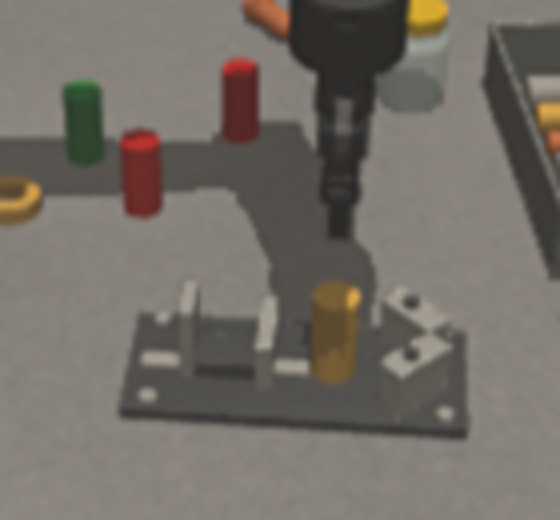

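The bar stands upright on the bed at (333,335), between the jaw (265,345) and the V (415,350). Next I go behind the handle with the fingers closed.

{"name": "carry_out", "arguments": {"slide": [[-0.03, 0, 0], [-0.08, 0, 0], [-0.12, 0, 0], [-0.14, 0, 0], [-0.143, 0, 0], [-0.143, 0, 0], [-0.143, 0, 0], [-0.143, 0, 0]], "roll": [0, 0, 0, 0, 0, 0, 0, 0], "claw": [0.07, 0.05, 0.03, 0.01, 0, 0, 0, 0]}}

```text
clock: 10.32
position: [449.2, -39.2, 322.4]
ee_rot: [0.997, -0.073, -0.0, 0.0]
contact_force: [0.2, -0.3, 0.0]
gripper_width: 0.0
grasp_force: 0.0
```

Run:
```python
from h import *
go(451.5,-40,53,-8.3)
```

```text
slide [0.0025 0.0004 0.1147] pos [449.2 -39.2 322.4] J [ 0.28  0.17 -0.52  0.   -0.88  1.15] F [ 0.2 -0.3  0. ] w 0.0
tool x [ 0.989 -0.145 -0.   ] y [-0.145 -0.989  0.   ] z [-0. -0. -1.]
roll -0.02
```

{"name": "carry_out", "arguments": {"slide": [[0, 0, 0.03], [0, 0, 0.07], [0, 0, 0.1], [0, 0, 0.113], [0, 0, 0.115], [0, 0, 0.115]], "roll": [0, 0, 0, 0, 0, 0], "claw": [0, 0, 0, 0, 0, 0]}}

```text
clock: 11.08
position: [449.1, -39.1, 208.4]
ee_rot: [0.997, -0.072, 0.001, -0.0]
contact_force: [0.7, -0.4, 0.4]
gripper_width: -0.2
grasp_force: 0.0
```

{"name": "carry_out", "arguments": {"slide": [[0.004, 0, 0], [0.008, 0, 0], [0.011, 0, 0], [0.013, 0, 0], [0.015, 0, 0], [0.017, 0, 0], [0.017, 0, 0]], "roll": [0, 0, 0, 0, 0, 0, 0], "claw": [0, 0, 0, 0, 0, 0, 0]}}

```text
clock: 11.95
position: [465.5, -41.7, 207.7]
ee_rot: [0.997, -0.072, 0.0, 0.0]
contact_force: [0.2, 0.2, 0.2]
gripper_width: -0.0
grasp_force: 0.0
```

{"name": "carry_out", "arguments": {"slide": [[0.001, 0, 0], [0.002, 0, 0], [0.003, 0, 0], [0.004, 0, 0], [0.005, 0, 0], [0.006, 0, 0], [0.007, 0, 0], [0.008, 0, 0]], "roll": [0, 0, 0, 0, 0, 0, 0, 0], "claw": [0, 0, 0, 0, 0, 0, 0, 0]}}

```text
clock: 12.95
position: [472.9, -43.0, 207.5]
ee_rot: [0.997, -0.072, -0.001, 0.0]
contact_force: [-2.9, -1.2, 0.6]
gripper_width: 0.0
grasp_force: 0.0
```

Contact: the handle pushes back with 3 N. Pushing the jaw on.

{"name": "carry_out", "arguments": {"slide": [[0.002, 0, 0], [0.004, 0, 0], [0.006, 0, 0], [0.008, 0, 0], [0.01, 0, 0], [0.012, 0, 0], [0.014, 0, 0], [0.015, 0, 0]], "roll": [0, 0, 0, 0, 0, 0, 0, 0], "claw": [0, 0, 0, 0, 0, 0, 0, 0]}}

```text
clock: 13.95
position: [488.4, -44.9, 207.8]
ee_rot: [0.997, -0.072, 0.0, -0.0]
contact_force: [-3.0, 0.5, -1.4]
gripper_width: -0.1
grasp_force: 0.0
```

{"name": "carry_out", "arguments": {"slide": [[0.001, 0, 0], [0.002, 0, 0], [0.003, 0, 0], [0.004, 0, 0], [0.005, 0, 0], [0.006, 0, 0], [0.007, 0, 0], [0.008, 0, 0]], "roll": [0, 0, 0, 0, 0, 0, 0, 0], "claw": [0, 0, 0, 0, 0, 0, 0, 0]}}

```text
clock: 14.95
position: [495.9, -46.1, 207.7]
ee_rot: [0.997, -0.072, -0.0, 0.0]
contact_force: [-4.5, 1.1, 0.2]
gripper_width: -0.0
grasp_force: 0.0
```

{"name": "carry_out", "arguments": {"slide": [[0.001, 0, 0], [0.002, 0, 0], [0.003, 0, 0], [0.004, 0, 0], [0.005, 0, 0], [0.006, 0, 0], [0.007, 0, 0], [0.008, 0, 0]], "roll": [0, 0, 0, 0, 0, 0, 0, 0], "claw": [0, 0, 0, 0, 0, 0, 0, 0]}}

```text
clock: 15.95
position: [504.0, -47.3, 207.7]
ee_rot: [0.997, -0.072, -0.0, 0.0]
contact_force: [-4.2, 0.8, 0.1]
gripper_width: 0.1
grasp_force: 0.0
```

Run:
```python
from h import *
p,q=get_image("top"),get_image("side")
cv2.imwrite("pics/g.png",np.vstack([cv2.resize(p["img"][120:220,230:330],(500,300)),cv2.resize(q["img"][160:240,220:330],(500,300))])[...,::-1])
```

```text
(no output)
```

View pics/g.png

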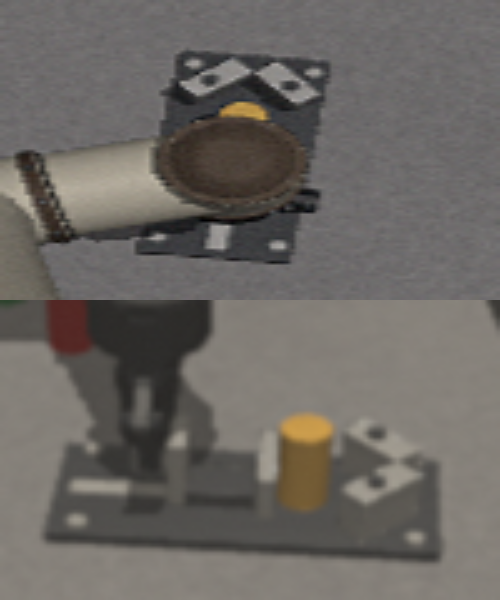

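The bar is upright at (305,462) in the side crop, touching the jaw at (268,470). The V is still a few centimetres away. Pushing on.

{"name": "carry_out", "arguments": {"slide": [[0.0015, 0, 0], [0.003, 0, 0], [0.0045, 0, 0], [0.006, 0, 0], [0.0075, 0, 0], [0.009, 0, 0], [0.0105, 0, 0], [0.012, 0, 0]], "roll": [0, 0, 0, 0, 0, 0, 0, 0], "claw": [0, 0, 0, 0, 0, 0, 0, 0]}}

```text
clock: 17.05
position: [515.9, -49.1, 207.7]
ee_rot: [0.997, -0.072, -0.0, 0.0]
contact_force: [-3.9, -0.2, 0.1]
gripper_width: -0.2
grasp_force: 0.0
```

{"name": "carry_out", "arguments": {"slide": [[0.0015, 0, 0], [0.003, 0, 0], [0.0045, 0, 0], [0.006, 0, 0], [0.0075, 0, 0], [0.009, 0, 0], [0.01, 0, 0], [0.011, 0, 0]], "roll": [0, 0, 0, 0, 0, 0, 0, 0], "claw": [0, 0, 0, 0, 0, 0, 0, 0]}}

```text
clock: 18.05
position: [526.7, -50.7, 207.7]
ee_rot: [0.997, -0.072, -0.0, 0.0]
contact_force: [-5.4, -1.3, 0.9]
gripper_width: -0.1
grasp_force: 0.0
```

{"name": "carry_out", "arguments": {"slide": [[0.0005, 0, 0], [0.001, 0, 0], [0.0015, 0, 0], [0.002, 0, 0], [0.0025, 0, 0], [0.003, 0, 0], [0.0035, 0, 0], [0.004, 0, 0]], "roll": [0, 0, 0, 0, 0, 0, 0, 0], "claw": [0, 0, 0, 0, 0, 0, 0, 0]}}

```text
clock: 19.05
position: [530.6, -51.2, 207.7]
ee_rot: [0.997, -0.072, -0.0, 0.0]
contact_force: [-4.3, -2.1, 0.5]
gripper_width: 0.4
grasp_force: 0.0
```

Run:
```python
from h import *
p,q=get_image("top"),get_image("side")
cv2.imwrite("pics/i.png",np.vstack([cv2.resize(p["img"][120:180,250:310],(500,300)),cv2.resize(q["img"][170:240,250:330],(500,300))])[...,::-1])
```

```text
(no output)
```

View pics/i.png

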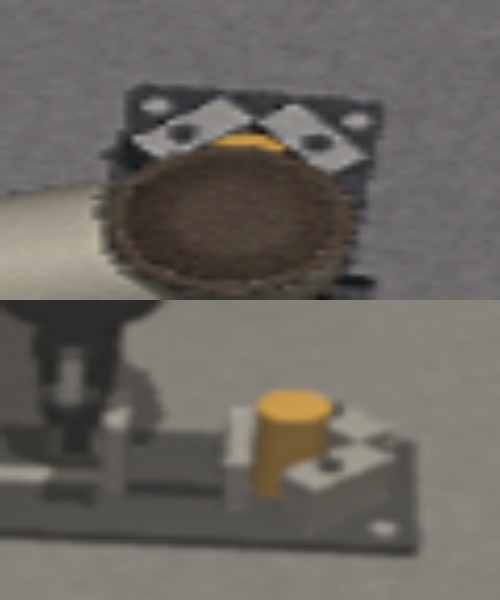

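The bar at (250,143) in the top crop is well inside the V and nearly home. Creeping on with small steps.

{"name": "carry_out", "arguments": {"slide": [[0.0004, 0, 0], [0.0008, 0, 0], [0.0012, 0, 0], [0.0015, 0, 0]], "roll": [0, 0, 0, 0], "claw": [0, 0, 0, 0]}}

```text
clock: 19.65
position: [532.2, -51.3, 207.7]
ee_rot: [0.997, -0.072, 0.0, -0.0]
contact_force: [-4.2, -0.4, -0.2]
gripper_width: 0.1
grasp_force: 0.0
```

{"name": "carry_out", "arguments": {"slide": [[0.0004, 0, 0], [0.0008, 0, 0], [0.0012, 0, 0], [0.0015, 0, 0]], "roll": [0, 0, 0, 0], "claw": [0, 0, 0, 0]}}

```text
clock: 20.15
position: [533.7, -51.6, 207.7]
ee_rot: [0.997, -0.072, 0.0, -0.0]
contact_force: [-4.6, 0.5, 0.9]
gripper_width: -0.1
grasp_force: 0.0
```

{"name": "carry_out", "arguments": {"slide": [[0.0004, 0, 0], [0.0008, 0, 0], [0.0012, 0, 0], [0.0015, 0, 0]], "roll": [0, 0, 0, 0], "claw": [0, 0, 0, 0]}}

```text
clock: 20.65
position: [535.2, -51.8, 207.7]
ee_rot: [0.997, -0.072, 0.0, -0.0]
contact_force: [-4.9, -0.2, 0.4]
gripper_width: -0.1
grasp_force: 0.0
```

{"name": "carry_out", "arguments": {"slide": [[0.0004, 0, 0], [0.0008, 0, 0], [0.0012, 0, 0], [0.0015, 0, 0]], "roll": [0, 0, 0, 0], "claw": [0, 0, 0, 0]}}

```text
clock: 21.15
position: [536.6, -52.0, 207.7]
ee_rot: [0.997, -0.072, 0.0, -0.0]
contact_force: [-4.9, 1.0, 0.3]
gripper_width: 0.0
grasp_force: 0.0
```

{"name": "carry_out", "arguments": {"slide": [[0.0004, 0, 0], [0.0008, 0, 0], [0.0012, 0, 0], [0.0015, 0, 0]], "roll": [0, 0, 0, 0], "claw": [0, 0, 0, 0]}}

```text
clock: 21.65
position: [538.0, -52.3, 207.7]
ee_rot: [0.997, -0.072, -0.0, 0.0]
contact_force: [-6.3, 0.7, 1.0]
gripper_width: 0.2
grasp_force: 0.0
```

{"name": "carry_out", "arguments": {"slide": [[0.0003, 0, 0], [0.0006, 0, 0], [0.0009, 0, 0], [0.001, 0, 0]], "roll": [0, 0, 0, 0], "claw": [0, 0, 0, 0]}}

```text
clock: 22.15
position: [538.4, -52.3, 207.6]
ee_rot: [0.997, -0.072, -0.001, 0.0]
contact_force: [-7.3, 2.5, 1.6]
gripper_width: 0.2
grasp_force: 0.0
```

{"name": "carry_out", "arguments": {"slide": [[0.0002, 0, 0], [0.0004, 0, 0], [0.0005, 0, 0], [0.0005, 0, 0]], "roll": [0, 0, 0, 0], "claw": [0, 0, 0, 0]}}

```text
clock: 22.65
position: [538.5, -52.4, 207.6]
ee_rot: [0.997, -0.073, -0.002, 0.0]
contact_force: [-9.0, 3.3, 3.5]
gripper_width: -0.1
grasp_force: 0.0
```

{"name": "carry_out", "arguments": {"slide": [[0.0003, 0, 0], [0.0006, 0, 0], [0.0008, 0, 0], [0.0008, 0, 0]], "roll": [0, 0, 0, 0], "claw": [0, 0, 0, 0]}}

```text
clock: 23.15
position: [538.9, -52.4, 207.6]
ee_rot: [0.997, -0.073, -0.002, 0.0]
contact_force: [-8.8, 3.8, 4.9]
gripper_width: 0.2
grasp_force: 0.0
```

Run:
```python
from h import *
np.set_printoptions(precision=2,suppress=True)
for i in range(4):
    p=get_image(["top","side"][i%2]);s=read_state();print(s["contact_force"],s["wrist_torque"],s["position"],s["ee_rot"])
save(p,"j.png",(235,165,325,235),8)
```

```text
[-9.75  4.29  4.03] [ 0.98  2.35 -0.03] [538.92 -52.42 207.63] [ 1.   -0.07 -0.    0.  ]
[-9.8   3.79  4.25] [ 0.93  2.36 -0.06] [538.92 -52.43 207.62] [ 1.   -0.07 -0.    0.  ]
[-8.8   2.9   3.78] [ 0.89  2.32 -0.03] [538.93 -52.41 207.61] [ 1.   -0.07 -0.    0.  ]
[-9.94  3.34  4.73] [ 0.91  2.31 -0.06] [538.91 -52.42 207.63] [ 1.   -0.07 -0.    0.  ]
```

View pics/j.png

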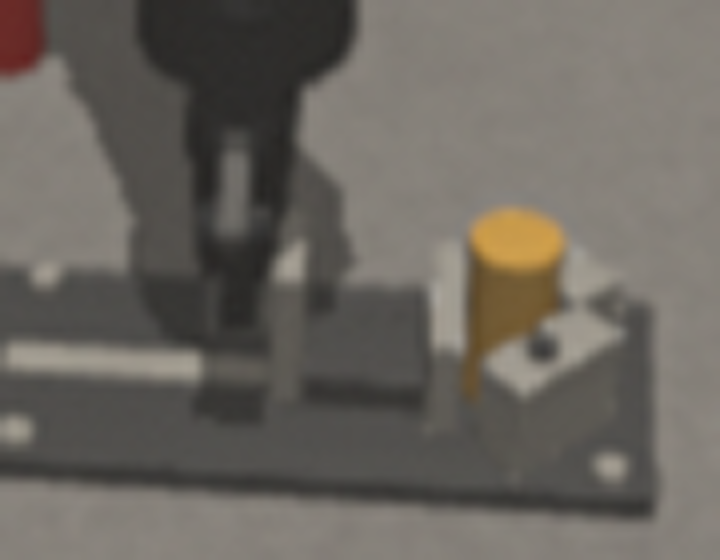

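{"name": "carry_out", "arguments": {"slide": [[0.0003, 0, 0], [0.0006, 0, 0], [0.0008, 0, 0], [0.0008, 0, 0]], "roll": [0, 0, 0, 0], "claw": [0, 0, 0, 0]}}

```text
clock: 23.85
position: [539.1, -52.8, 207.4]
ee_rot: [0.997, -0.073, -0.003, 0.0]
contact_force: [-9.8, 2.9, 4.5]
gripper_width: 0.2
grasp_force: 0.0
```

{"name": "carry_out", "arguments": {"slide": [[0.0003, 0, 0], [0.0006, 0, 0], [0.0009, 0, 0], [0.001, 0, 0], [0.001, 0, 0]], "roll": [0, 0, 0, 0, 0], "claw": [0, 0, 0, 0, 0]}}

```text
clock: 24.48
position: [539.5, -52.9, 207.4]
ee_rot: [0.997, -0.073, -0.004, 0.0]
contact_force: [-13.5, 4.5, 7.5]
gripper_width: 0.3
grasp_force: 0.0
```

{"name": "carry_out", "arguments": {"slide": [[0.0002, 0, 0], [0.0002, 0, 0], [0.0002, 0, 0], [0.0002, 0, 0], [0.0002, 0, 0], [0.0002, 0, 0], [0.0002, 0, 0], [0.0002, 0, 0]], "roll": [0, 0, 0, 0, 0, 0, 0, 0], "claw": [0, 0, 0, 0, 0, 0, 0, 0]}}

```text
clock: 25.48
position: [539.5, -52.9, 207.4]
ee_rot: [0.997, -0.073, -0.004, 0.0]
contact_force: [-13.4, 4.8, 6.4]
gripper_width: 0.1
grasp_force: 0.0
```

Run:
```python
from h import *
np.set_printoptions(precision=2,suppress=True)
for i in range(3):
    p=get_image(["top","side"][i%2]);s=read_state();print(s["contact_force"],s["position"])
```

```text
[-13.9    4.06   7.96] [539.54 -52.86 207.37]
[-11.94   3.79   7.84] [539.54 -52.89 207.38]
[-13.59   4.58   6.79] [539.52 -52.88 207.39]
```

About 14 N has been held for over a second. Backing off gently, then rising clear to check.

{"name": "carry_out", "arguments": {"slide": [[-0.001, 0, 0], [-0.002, 0, 0], [-0.004, 0, 0], [-0.008, 0, 0], [-0.015, 0, 0], [-0.025, 0, 0], [-0.03, 0, 0], [-0.03, 0, 0]], "roll": [0, 0, 0, 0, 0, 0, 0, 0], "claw": [0, 0, 0, 0, 0, 0, 0, 0]}}

```text
clock: 26.62
position: [512.3, -48.5, 207.9]
ee_rot: [0.997, -0.072, 0.0, -0.0]
contact_force: [0.2, 0.7, 0.5]
gripper_width: 0.2
grasp_force: 0.0
```

{"name": "carry_out", "arguments": {"slide": [[0, 0, -0.03], [0, 0, -0.08], [-0.02, 0, -0.12], [-0.06, 0, -0.12], [-0.1, 0, -0.12], [-0.12, 0, -0.12], [-0.12, 0, -0.12]], "roll": [0, 0, 0, 0, 0, 0, 0], "claw": [0, 0, 0, 0, 0, 0, 0]}}

```text
clock: 27.5
position: [392.9, -31.3, 328.2]
ee_rot: [0.997, -0.072, 0.001, -0.0]
contact_force: [1.1, 0.4, 0.7]
gripper_width: -0.3
grasp_force: 0.0
```

Run:
```python
from h import *
np.set_printoptions(precision=1,suppress=True)
p=get_image("top");c=cloud(p)
R0=(c[...,0]>520)&(c[...,0]<720)&(abs(c[...,1]+60)<80)
for lo,hi in((48,60),(72,95)):
    n,l,st,_=cv2.connectedComponentsWithStats((R0&(c[...,2]>lo)&(c[...,2]<hi)).astype(np.uint8))
    for j in range(1,n):
        if st[j,4]>15:q=c[l==j];print(lo,st[j,4],q.mean(0),cv2.minAreaRect(q[:,:2].astype(np.float32)))
cv2.imwrite("pics/k.png",cv2.resize(p["img"][115:205,245:315],None,fx=6.6,fy=6.6,interpolation=cv2.INTER_CUBIC)[...,::-1])
```

```text
48 75 [652.9 -42.2  53.9] ((652.647216796875, -42.48626708984375), (21.906635284423828, 50.38412094116211), 36.855777740478516)
48 69 [643.5 -94.2  54.2] ((644.1672973632812, -93.27960968017578), (49.19430160522461, 21.98723030090332), 36.589317321777344)
48 55 [612.  -61.4  53. ] ((612.921875, -61.684288024902344), (58.373600006103516, 15.224896430969238), 79.06959533691406)
72 72 [634.4 -65.8  80.8] ((634.78515625, -66.11628723144531), (30.370065689086914, 31.965316772460938), 48.81291580200195)
72 24 [555.4 -51.9  74.8] ((555.9613037109375, -52.037906646728516), (35.026451110839844, 10.159967422485352), 82.54464721679688)
```

View pics/k.png

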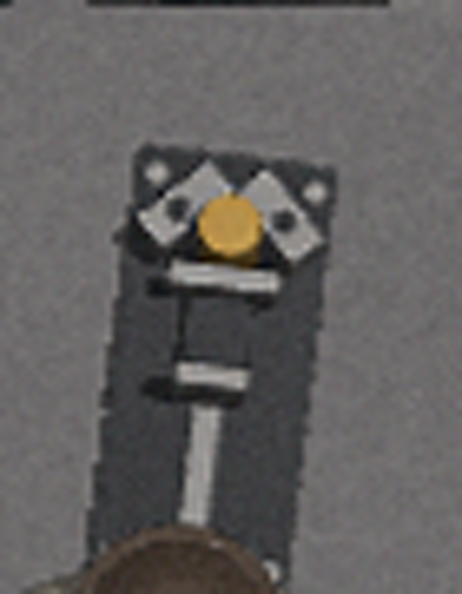

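The top crop shows the bar at (231,225) nested in the V, with the jaw at (225,277) up against it. The distances from the bar to the two cheek centre-lines are 28.6 and 27.8 mm against an ideal 28, so it touches both faces. Handing in.

```bash
python3 -c "
from bench import *
print(job_done())"
```

```text
the job is handed in; nothing more can be done
None
```

I handed the job in at about 27.5 s on the clock; no verdict came back. The brass bar stands upright against both faces of the V with the jaw up against it, after about 14 N was held on the handle for over a second, and I disturbed nothing else that I could see.

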